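# Seat the probe frame on both fixture pins and clamp it

## Task

Mount the probe frame on the board test fixture: pick it up by its grip fin, feel for the two sprung locating pins, lower it over both at once (either way round) until it lies flat and fully home on the nest, then swing the fixture's clamp arm fully across its front rail so that it is held down. Let both go, go gently, with never more than 25 N between the frame and the fixture, and leave the loupe, jar and tweezers where they are.

Things in the scene. Friction and masses are not known exactly. Their poses are not given: they have to be found in the camera images.
- frame_grip (a point): Middle of the probe frame's grip fin: a black plastic blade on top of the frame, 30 mm along the frame's x, 10 mm thick along its y, 42 mm high (31 to 73 mm above the frame's underside); this point is 56 mm above the underside. Pinch it across the 10 mm, along the frame's y. x runs along the frame's short side, y along its long side, z up.
- probe_frame: The loose probe frame (about 0.26 kg), origin at the centre of its underside, axes as frame_grip. Aluminium plate 110 (x) x 150 (y) x 8 mm with a window 60 x 84 mm and, at y = +59 and -59 mm, two plain round through holes of 9.5 mm. Nothing reaches below the underside. It starts flat on the mat left of the fixture, about a quarter turn against it.
- frame_bridge (a point): Middle of the top of the bridge on the probe frame, 31 mm above its underside. The bridge runs along the frame's y over the window, 20 mm wide, 110 mm long; the black probe block hangs under it, only the fin stands on it. Two small black headers lie low on the plate's ends (tops 18 mm above the underside).
- jig: Board test fixture, fixed: aluminium base 180 x 176 mm on rubber feet. Origin on the bench under its middle; x points from the clamp (front) to the thumbscrew (back), y along the line through the two pins, z up. The base carries a black nest with a green circuit board that slides along x between two steel gibs.
- nest_middle (a point): Middle of the nest's rest plane if the slide stood at mid-travel: the tops of its four rubber buttons, 30 mm above the bench (nest top 28 mm; they give 1 mm per 12 N); axes as jig. The slide really stands locked anywhere from -9 to +9 mm from here along x, which this point does not show; find it by feel or by eye. A frame fully home lies flat on all four, underside at this height.
- pin_left (a point): Where the nose of the left locating pin would be at mid-travel of the slide: 59 mm from nest_middle along +y, 43 mm above the bench, 13 mm over the rest plane; the real pin stands up to 9 mm off along the fixture's x, as the nest does. Steel, 8 mm in diameter, its nose chamfered over the last 1.5 mm to a flat of 6.4 mm.
- pin_right (a point): The same for the right pin, at -y. Both pins are sprung: pushed from above each sinks, from 1.8 N on, by 1 mm for every 0.3 N, and is solid after 9 mm. A frame that misses the pins rides on them and cannot get home; when its holes come over them the pins snap up and the upward force is gone.
- clamp (a joint): Angle of the swing clamp about its upright pillar. 0 = wide open, 1.9 rad = closed at its stop, the arm pointing along the fixture's +x over the middle of the frame's front rail; grows anticlockwise seen from above. Starts at 0 to 0.33; 0.06 N m of friction, stays where it is left.
- clamp_pivot (a point): On the clamp pillar's axis, 80 mm in front of the fixture's middle, 55 mm above the bench (top of the arm's hub). Under the arm's end, 38 mm from this axis, sits a sprung, shallow-coned pad, 8 mm in radius, whose lowest point is about 1 mm under the top of a home frame: it rides up on the front rail with a few newtons. A frame that is not home blocks the arm.
- clamp_knob (a point): Middle of the round upright black knob on the clamp arm's end, 38 mm from the pillar's axis, 77 mm above the bench. The knob is 16 mm in diameter and spans 63 to 89 mm above the bench; it is fixed to the arm. Pinch it, or push it sideways, and lead it round the pillar.
- microscope1: Stereo microscope standing on the neighbouring bench to the right, tall, fixed; origin under its middle. Not part of the job: keep the arm clear of it.
- loupe: Black loupe standing on the bench behind the fixture, 36 mm in diameter, 30 mm high; origin under its middle. Leave it alone.
- flux_jar: Small jar with a yellow lid behind the fixture, 36 mm in diameter, 33 mm high; origin under its middle. Leave it alone.
- tweezers: Dark tweezers, 118 mm long, lying on the mat behind the frame; origin under their middle. Leave them alone.

How it is judged:
On the way:
1. the frame lies home on both pins while the clamp is still open (z of probe_frame in the frame of jig between 0.0278 and 0.0312 m and y of probe_frame in the frame of jig between -0.003 and 0.003 m and x of probe_frame in the frame of jig between -0.0115 and 0.0115 m and angle between probe_frame's own z axis and vertical below 0.03 rad and angle between the y axis of probe_frame and the y axis of jig, either way round below 0.05 rad and value of joint clamp below 1 rad), for 0.2 s.
At the end, for the whole second after the job is handed in: The frame lies home on the nest over both pins (underside 27.8 to 31.2 mm above the bench, within 3 mm of the fixture's middle along y and 11.5 mm along x, level within 0.03 rad, square within 0.05 rad), at rest, and the clamp is closed over it (beyond 1.75 rad) (z of probe_frame in the frame of jig between 0.0278 and 0.0312 m and y of probe_frame in the frame of jig between -0.003 and 0.003 m and x of probe_frame in the frame of jig between -0.0115 and 0.0115 m and angle between probe_frame's own z axis and vertical below 0.03 rad and angle between the y axis of probe_frame and the y axis of jig, either way round below 0.05 rad and value of joint clamp above 1.75 rad and linear speed of probe_frame below 0.01 m/s); the robot touches nothing.
It fails at once if the frame is pressed on the fixture with more than 25 N (contact force between probe_frame and jig above 25 N).
It fails at once if the loupe, the jar or the tweezers are moved by more than 15 mm (distance of any of loupe, flux_jar, tweezers from where it was at the start of the episode above 0.015 m).
It also fails if it takes over 64 s, if anything falls off the work surface, if the arm or the gripper's body presses on something with over 40 N, if the wrist force passes 120 N, or if a joint passes its speed limit or range.

## Robot

A 6-joint arm with a two-finger parallel gripper is mounted at the origin on a cart in front of the work surface, level with it; the furniture and walls round the work are solid. World frame = base frame: x ahead of the robot, y to its left, z up, the work surface at z = 0. Lengths are in m, angles in rad, forces in N, time in s.
With the tool pointing down it reaches from about 0.425 to 0.95 m from the base axis. Payload 3.5 kg.
Tool frame: the origin (TCP) lies at the very end of the fingers, on their centre line; the grasp point (between the pads) lies ctrl.tcp_to_grasp behind it (ctrl.tcp_to_grasp is the distance from the TCP to the grasp point, in m); z points along the fingers, y is the line along which they close (so a half turn about z gives the same grasp; the last joint's range is limited). The gripper opens to 85 mm and grips with 20 to 120 N. Pads are 22 mm wide; open, the fingers measure 114 mm over their backs; the gripper's body (76 mm by 85 mm) begins 54 mm behind the grasp point. The pads swing forward as they close: fully open they stand 13 mm farther back than shut.
Start: joints at [-1.495, 0.286, 1.577, -0, 1.279, -0.15], TCP at [0.151, -0.658, 0.231] pointing down, gripper open.
Joint ranges: [-2.77, 2.77], [-0.9, 2.22], [0.21, 2.48], [-1.53, 4.67], [0.24, 2.81], [-2.84, 2.84]. Speed limits (rad/s): [2.79, 2.79, 3.14, 3.14, 3.14, 3.14].

## Interface

Orientations are given as a unit quaternion [x, y, z, w].
In Python, from plant import ctrl gives the robot as it stands.
- The arm moves only by the shell command python3 -m inch 'ROWS' [FORCE]. ROWS is JSON, a list of rows, each an object with "slide": the shift along the tool's x, y, z in cm, a list of three; "turn": the turn about the tool's z in rad; "grip": the finger opening in cm, from 0 to 8.54. A call has 1 to 20 rows; each row is the pose to reach, as a shift and turn from the pose commanded when the call began, along the tool's axes at that moment; what a row does not reach only later rows make up. A row lasts 1/10 s, in which the tool goes at most 50 mm and 8.59 degrees, less where a joint would pass 70% of its speed; a pose out of reach is approached as far as the arm can. A call with a gripper value outside its range is refused whole. The fingers move at their own pace and stop on an object; FORCE is the grip in N (left out, the last holds). Time passes only in rows, so rows that repeat a pose let the fingers close. It gives the time, the measured TCP pose, the force, the opening and the grip force at its end, in the units of the state.
- ctrl.get_state(): the state, without advancing time (a new reading comes with each control period).
- ctrl.read_camera(name): name is "side" or "top"; returns (picture, depth): 480x640x3 uint8, red, green, blue; 480x640 float32, m along the optical axis (not along the pixel's ray), 0 where there is no reading.
- ctrl.camera_info(name): a dict with "K" (3x3 intrinsics, pixels), "D" ([k1, k2, p1, p2, k3] as OpenCV has them; the pictures are not rectified), "camera_from_world" (4x4, takes a point from world to camera coordinates). Camera axes: x right, y down, z forward; pixel columns grow to the right and rows downward; lengths in m; the calibration is good to about 2 mm. A picture is of the moment at which its call begins. camera_info takes no time and is no camera call.
- ctrl.sign_off(): hands the job in; it is judged then, once.
The state is a dict: "time": time; "qpos": joint angles; "dq": joint speeds; "joint_efforts": joint torques, N m; "eef_pos": TCP position; "tcp_rot": TCP orientation; "contact_force": force on the tool from outside, world axes, zero at the start; "wrist_torque": the same for the moment, N m; "opening": opening from 0.0 (shut) to 1.0 (fully open); "finger_force": force on a finger pad.
Only numpy, scipy, OpenCV 4.12 (cv2) and the standard library are available. Lean on these libraries where they do the work, as an engineer would, in place of code of your own. Each camera call takes 0.05 s, during which the arm holds its last target. There are 200 camera calls.

## Working session

There is one attempt and no reset: what is moved stays moved. The work goes in short steps, Python scripts to look and compute and a shell command to move; the robot and the scene stay as the last step left them, time stands still between calls to the robot, and variables do not carry over. Pictures are saved under pics/ and viewed, at most 10 in all, crops included, and the job is handed in when it is done.

```bash
ls; mkdir -p pics
cat > h.py <<'E'
import numpy as np, cv2
from plant import ctrl
def shot(n,f):
    im,d=ctrl.read_camera(n); cv2.imwrite(f'pics/{f}.png',im[:,:,::-1]); np.save(f'pics/{f}.npy',d); return im,d
def ray(n,px,z):
    c=ctrl.camera_info(n);K=np.array(c['K']);D=np.array(c['D']);T=np.array(c['camera_from_world'])
    u=cv2.undistortPoints(np.array(px,float).reshape(-1,1,2),K,D).reshape(-1,2)
    r=np.c_[u,np.ones(len(u))]@T[:3,:3]; o=-T[:3,:3].T@T[:3,3]
    return o+r*((z-o[2])/r[:,2])[:,None]
def proj(n,P):
    c=ctrl.camera_info(n);T=np.array(c['camera_from_world'])
    return cv2.projectPoints(np.array(P,float).reshape(-1,3),cv2.Rodrigues(T[:3,:3])[0],T[:3,3],np.array(c['K']),np.array(c['D']))[0].reshape(-1,2)
E
python3 - <<'E'
from h import *
for n in('top','side'):
    shot(n,n+'0'); c=ctrl.camera_info(n);T=np.array(c['camera_from_world']);print(n,c['K'],-T[:3,:3].T@T[:3,3],T[2,:3])
s=ctrl.get_state();print(s,ctrl.tcp_to_grasp)
E
```

```text
pics
top [[589.16127119   0.         314.24757532]
 [  0.         589.16127119 235.80650189]
 [  0.           0.           1.        ]] [0.39126965 0.12817964 1.34851201] [ 0.17182727 -0.00826087 -0.98509246]
side [[603.2595844    0.         324.09102532]
 [  0.         603.2595844  233.94131879]
 [  0.           0.           1.        ]] [0.33134584 1.24394759 0.73950675] [ 0.20502834 -0.84163305 -0.49961704]
{'time': 0.1, 'qpos': array([-1.49502223e+00,  2.86726334e-01,  1.57742600e+00,  1.24901460e-05,
        1.27837532e+00, -1.50020242e-01]), 'dq': array([-0.00057123,  0.00086046, -0.00201458,  0.00081898,  0.0019365 ,
        0.00110028]), 'joint_efforts': array([ 1.14003994e-02, -4.00419581e+01, -2.87505037e+01, -3.93066337e-03,
        7.55627523e-02, -2.06290615e-04]), 'eef_pos': array([ 0.15111691, -0.65758582,  0.23064681]), 'tcp_rot': array([ 9.93633975e-01,  1.12655694e-01,  2.33261229e-05, -4.66957961e-04]), 'contact_force': array([-0.41007188,  0.06944607, -0.19788367]), 'wrist_torque': array([-0.03812163, -0.01998212, -0.04524987]), 'finger_force': 0.39026280068355845, 'opening': 1.003093346945403} 0.0187
```

View pics/top0.png

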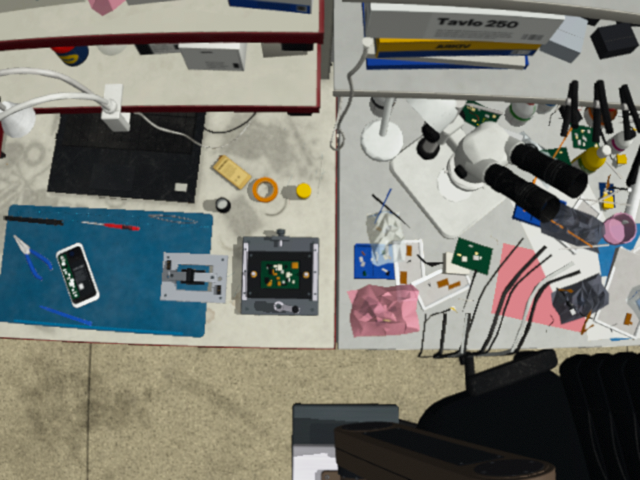

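View pics/side0.png

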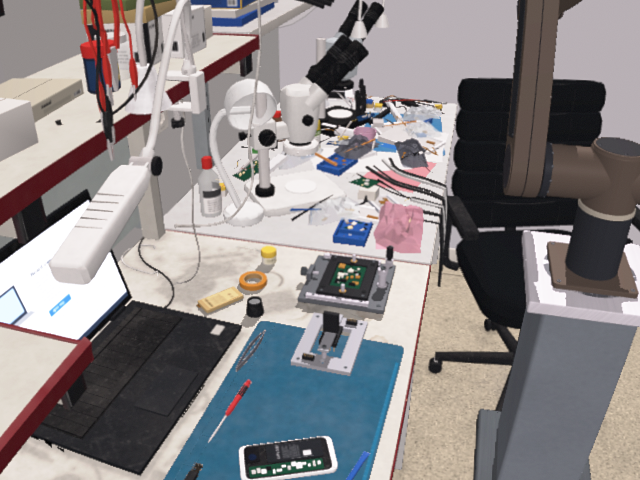

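The top view shows the frame around px (194,277) and the fixture around (279,276), with its clamp at the front near (281,305). The tweezers are near (172,216). I'll zoom in on these next.

Run:
```python
from h import *
im=cv2.imread('pics/top0.png'); c=im[225:335,150:330]
cv2.imwrite('pics/topc.png',cv2.resize(c,None,fx=4.4,fy=4.4,interpolation=cv2.INTER_CUBIC))
im=cv2.imread('pics/side0.png'); c=im[240:380,285:405]
cv2.imwrite('pics/sidec.png',cv2.resize(c,None,fx=4.2,fy=4.2,interpolation=cv2.INTER_CUBIC))
```

```text
(no output)
```

View pics/topc.png

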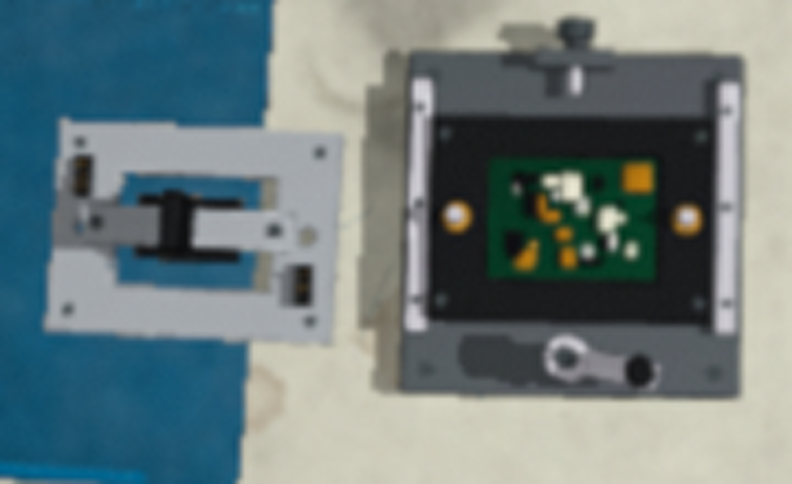

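View pics/sidec.png

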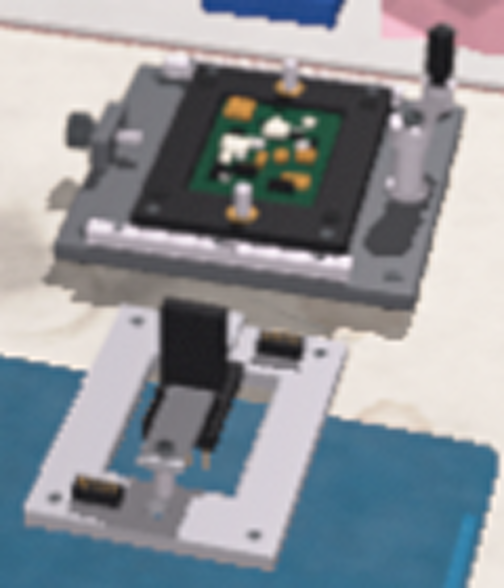

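The zoomed views show these crop pixels:
- **Frame plate corners:** (61,120), (343,136), (330,343), (45,330).
- **Fin:** near (176,222).
- **Pin noses:** (457,215) and (687,218).
- **Clamp hub and knob:** (566,357) and (639,372).

```bash
cat > m.py <<'E'
from h import *
def cr(p): return (np.array(p,float)+.5)/4.4-.5+[150,225]
def cs(p): return (np.array(p,float)+.5)/4.2-.5+[285,240]
def tri(a,b):
    def l(n,p):
        return ray(n,p,0.0)[0],ray(n,p,0.5)[0]
    (a0,a1),(b0,b1)=l('top',a),l('side',b)
    u=a1-a0;v=b1-b0;s=np.linalg.lstsq(np.c_[u,-v],b0-a0,rcond=None)[0]
    p=a0+s[0]*u;q=b0+s[1]*v;return ((p+q)/2).round(4),np.linalg.norm(p-q).round(4)
E
python3 - <<'E'
from m import *
C=ray('top',cr([(61,120),(343,136),(330,343),(45,330)]),.009);print(C.round(4))
print('len',[np.linalg.norm(C[i]-C[(i+1)%4]).round(4) for i in range(4)],'ctr',C.mean(0).round(4))
d=C[0]+C[3]-C[1]-C[2];print('frame y dir ang',np.arctan2(d[1],d[0]))
P=ray('top',cr([(456,214),(687,217)]),.043);print('pins',P.round(4),P.mean(0).round(4),np.linalg.norm(P[0]-P[1]),'ang',np.arctan2(*(P[0]-P[1])[[1,0]]))
print('hub',ray('top',cr([(566,357)]),.055),'knob',ray('top',cr([(639,372)]),.089))
B=ray('top',cr([(410,52),(743,58),(740,395),(402,392)]),.02);print('base',B.round(4),B.mean(0))
print('base edge ang',[np.arctan2(*(B[i]-B[j])[[1,0]]) for i,j in((0,1),(3,2),(0,3),(1,2))])
Ps=ray('side',cs([(245,188),(291,63)]),.043);print('pins side',Ps.round(4))
Cs=ray('side',cs([(125,305),(347,347),(275,555),(27,512)]),.009);print('frame side',Cs.round(4),Cs.mean(0))
print('knob side',ray('side',cs([(441,30)]),.089))
print(tri(cr((456,214)),cs((245,188))),tri(cr((687,217)),cs((291,63))))
print(tri(cr((176,195)),cs((196,304))))
E
```

```text
[[0.5816 0.4663 0.009 ]
 [0.5758 0.3158 0.009 ]
 [0.4676 0.3188 0.009 ]
 [0.4708 0.4692 0.009 ]]
len [np.float64(0.1506), np.float64(0.1082), np.float64(0.1505), np.float64(0.1108)] ctr [0.5239 0.3925 0.009 ]
frame y dir ang 1.540676624164499
pins [[0.5322 0.252  0.043 ]
 [0.5326 0.135  0.043 ]] [0.5324 0.1935 0.043 ] 0.11703347236397584 ang 1.574047681571423
hub [[0.46023526 0.19401953 0.055     ]] knob [[0.45174252 0.15678349 0.089     ]]
base [[0.619  0.2808 0.02  ]
 [0.6185 0.1073 0.02  ]
 [0.4441 0.1066 0.02  ]
 [0.4427 0.2793 0.02  ]] [0.53107055 0.19351431 0.02      ]
base edge ang [np.float64(1.5680960577924805), np.float64(1.5790793678046111), np.float64(0.008128859944559445), np.float64(0.0038417934230864158)]
pins side [[0.5314 0.2594 0.043 ]
 [0.5325 0.1424 0.043 ]]
frame side [[0.5755 0.3199 0.009 ]
 [0.4679 0.3259 0.009 ]
 [0.4718 0.4704 0.009 ]
 [0.5794 0.4701 0.009 ]] [0.52365911 0.39656269 0.009     ]
knob side [[0.45289508 0.1664868  0.089     ]]
(array([0.5328, 0.2525, 0.0381]), np.float64(0.0001)) (array([0.5334, 0.135 , 0.0383]), np.float64(0.0007))
(array([0.5308, 0.3893, 0.0706]), np.float64(0.0107))
```

```bash
cat > go.py <<'E'
from h import *
from scipy.spatial.transform import Rotation as R
def go(P,yaw=None):
    s=ctrl.get_state();M=R.from_quat(s['tcp_rot']).as_matrix();y0=np.arctan2(M[1,0],M[0,0])
    print('tcp',s['eef_pos'].round(4),'yaw',y0.round(4),'t',s['time'],'F',s['contact_force'].round(2))
    for p in P: print(p,'slide cm',((np.array(p)-s['eef_pos'])@M*100).round(2),'turn',None if yaw is None else round(y0-yaw,3))
E
python3 - <<'E'
from go import *
print(ray('top',[(555,205),(450,220),(515,185)],.35).round(3), ray('top',[(450,225)],.0))
go([(.33,-.47,.23),(.49,-.2,.23),(.525,.1,.23),(.524,.3925,.2)],-.03)
E
```

```text
[[ 0.629 -0.315  0.35 ]
 [ 0.597 -0.118  0.35 ]
 [ 0.664 -0.24   0.35 ]] [[ 0.65737245 -0.20334814  0.        ]]
tcp [ 0.1511 -0.6576  0.2306] yaw 0.2258 t 0.1 F [-0.41  0.07 -0.2 ]
(0.33, -0.47, 0.23) slide cm [ 21.63 -14.28   0.08] turn 0.256
(0.49, -0.2, 0.23) slide cm [ 43.27 -37.01   0.11] turn 0.256
(0.525, 0.1, 0.23) slide cm [ 53.4  -65.47   0.13] turn 0.256
(0.524, 0.3925, 0.2) slide cm [ 59.85 -93.99   3.16] turn 0.256
```

```bash
python3 -m inch '[{"slide":[3,-3.7,0],"turn":0.05,"grip":8.5},{"slide":[6,-7.4,0],"turn":0.1,"grip":8.5},{"slide":[9.2,-11.2,0],"turn":0.15,"grip":8.5},{"slide":[12.2,-14.9,0],"turn":0.2,"grip":8.5},{"slide":[15.2,-18.6,0],"turn":0.256,"grip":8.5},{"slide":[18.3,-22.3,0],"turn":0.256,"grip":8.5},{"slide":[22.2,-25.7,0],"turn":0.256,"grip":8.5},{"slide":[26,-29.2,0],"turn":0.256,"grip":8.5},{"slide":[30,-32.6,0],"turn":0.256,"grip":8.5},{"slide":[33.8,-36.1,0],"turn":0.256,"grip":8.5},{"slide":[36.4,-40.6,0],"turn":0.256,"grip":8.5},{"slide":[39,-45.2,0],"turn":0.256,"grip":8.5},{"slide":[41.6,-49.7,0],"turn":0.256,"grip":8.5},{"slide":[44.2,-54.3,0],"turn":0.256,"grip":8.5},{"slide":[46.3,-58.7,0],"turn":0.256,"grip":8.5},{"slide":[48.4,-63.1,0],"turn":0.256,"grip":8.5},{"slide":[50.6,-67.5,0],"turn":0.256,"grip":8.5},{"slide":[52.8,-71.9,0],"turn":0.256,"grip":8.5}]' 40
python3 - <<'E'
from go import *
go([(.524,.3925,.17),(.524,.3925,.12)],-.03)
E
```

```text
time: 1.9
eef_pos: [0.5014, 0.1509, 0.2308]
tcp_rot: [1.0, -0.015, -0.0, 0.0]
contact_force: [0.4, -0.6, -1.3]
opening: 0.997
finger_force: 0.0
tcp [0.5014 0.1509 0.2308] yaw -0.0298 t 1.9 F [ 0.4  -0.56 -1.32]
(0.524, 0.3925, 0.17) slide cm [  1.55 -24.21   6.07] turn 0.0
(0.524, 0.3925, 0.12) slide cm [  1.55 -24.22  11.07] turn 0.0
```

```bash
python3 -m inch '[{"slide":[0.3,-4.5,1],"turn":0,"grip":8.5},{"slide":[0.6,-9.2,2],"turn":0,"grip":8.5},{"slide":[0.9,-14,3],"turn":0,"grip":8.5},{"slide":[1.2,-18.8,4],"turn":0,"grip":8.5},{"slide":[1.5,-23.4,6],"turn":0,"grip":8.5},{"slide":[1.5,-23.4,9],"turn":0,"grip":8.5},{"slide":[1.5,-23.4,10],"turn":0,"grip":8.5},{"slide":[1.5,-23.4,10],"turn":0,"grip":8.5}]'
python3 - <<'E'
from go import *
go([(.524,.3925,.041)],-.03)
shot('side','s1');im=cv2.imread('pics/s1.png')[200:380,250:450]
cv2.imwrite('pics/s1c.png',cv2.resize(im,None,fx=3.3,fy=3.3,interpolation=cv2.INTER_CUBIC))
E
```

```text
time: 2.7
eef_pos: [0.5219, 0.381, 0.1281]
tcp_rot: [1.0, -0.015, -0.003, 0.002]
contact_force: [1.1, -0.8, -0.8]
opening: 0.998
finger_force: 0.0
tcp [0.5219 0.381  0.1281] yaw -0.0303 t 2.7 F [ 1.13 -0.78 -0.79]
(0.524, 0.3925, 0.041) slide cm [ 0.22 -1.19  8.7 ] turn -0.0
```

View pics/s1c.png

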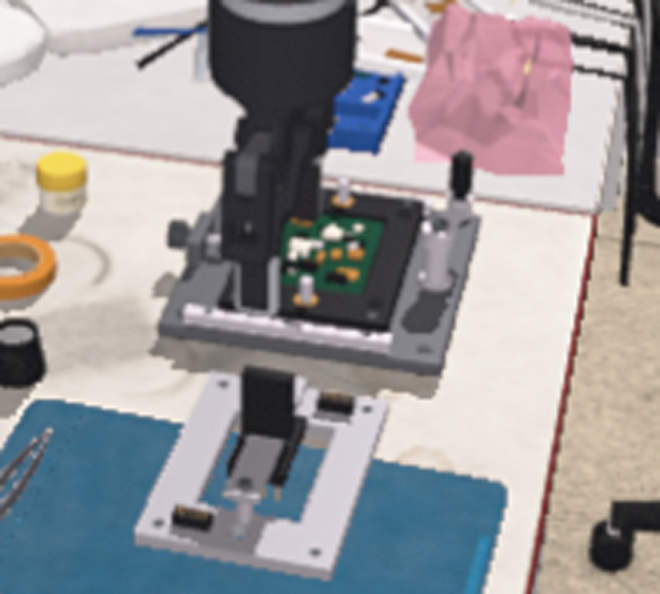

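The side view shows the open gripper above the fixture side. Its near finger tip is at crop (257,310), and the fin top is centred at about (270,372). The scene is undisturbed.

Run:
```python
from go import *
f=lambda p:(np.array(p,float)+.5)/3.3-.5+[250,200]
s=ctrl.get_state();e=s['eef_pos'];print(e)
print('tip px predicted',(proj('side',[e+[0,.05,.013],e+[0,.05,0]])-[250,200])*3.3)
# fin far top edge/near top edge corners
a=ray('side',f([(243,372),(298,377)]),.074);print('fin near-top',a.round(4),a.mean(0))
b=ray('top',((np.array([(163,197),(190,197)])+.5)/4.4-.5+[150,225]),.074);print(b.round(4),b.mean(0))
go([(.524,.3925,.041),(.524,.3925,.09)],-.03)
```

```text
[0.52326267 0.38120235 0.13031864]
tip px predicted [[255.05369823 305.17823828]
 [254.87813997 325.65897106]]
fin near-top [[0.5381 0.3985 0.074 ]
 [0.5079 0.3956 0.074 ]] [0.5229923  0.39706587 0.074     ]
[[0.5346 0.3959 0.074 ]
 [0.5348 0.3823 0.074 ]] [0.5347141  0.38910926 0.074     ]
tcp [0.5233 0.3812 0.1303] yaw -0.031 t 2.75 F [-0.3   0.35 -1.49]
(0.524, 0.3925, 0.041) slide cm [ 0.06 -1.14  8.93] turn -0.001
(0.524, 0.3925, 0.09) slide cm [ 0.05 -1.14  4.03] turn -0.001
```

```bash
python3 -m inch '[{"slide":[0.05,-1.1,1],"turn":0,"grip":8.5},{"slide":[0.05,-1.1,3.5],"turn":0,"grip":8.5},{"slide":[0.05,-1.1,6],"turn":0,"grip":8.5},{"slide":[0.05,-1.1,8.2],"turn":0,"grip":8.5},{"slide":[0.05,-1.1,8.9],"turn":0,"grip":8.5},{"slide":[0.05,-1.1,8.9],"turn":0,"grip":5},{"slide":[0.05,-1.1,8.9],"turn":0,"grip":3},{"slide":[0.05,-1.1,8.9],"turn":0,"grip":2},{"slide":[0.05,-1.1,8.9],"turn":0,"grip":1.4},{"slide":[0.05,-1.1,8.9],"turn":0,"grip":0.6},{"slide":[0.05,-1.1,8.9],"turn":0,"grip":0.5},{"slide":[0.05,-1.1,8.9],"turn":0,"grip":0.5},{"slide":[0.05,-1.1,8.9],"turn":0,"grip":0.5},{"slide":[0.05,-1.1,8.9],"turn":0,"grip":0.5}]' 40
```

```text
time: 4.15
eef_pos: [0.5252, 0.3935, 0.0434]
tcp_rot: [1.0, -0.015, 0.001, -0.0]
contact_force: [-1.3, -0.5, 4.5]
opening: 0.114
finger_force: 40.4
```

```bash
python3 -m inch '[{"slide":[0,0,-1],"turn":0,"grip":0.5},{"slide":[0,0,-3],"turn":0,"grip":0.5},{"slide":[0,0,-6],"turn":0,"grip":0.5},{"slide":[0,0,-9],"turn":0,"grip":0.5},{"slide":[0.1,2,-10],"turn":-0.01,"grip":0.5},{"slide":[0.4,5,-10],"turn":-0.034,"grip":0.5},{"slide":[0.6,8,-10],"turn":-0.034,"grip":0.5},{"slide":[0.8,11,-10],"turn":-0.034,"grip":0.5},{"slide":[1,14,-10],"turn":-0.034,"grip":0.5},{"slide":[1.2,17,-10],"turn":-0.034,"grip":0.5},{"slide":[1.3,19,-10],"turn":-0.034,"grip":0.5},{"slide":[1.3,20,-10],"turn":-0.034,"grip":0.5},{"slide":[1.3,20,-9],"turn":-0.034,"grip":0.5},{"slide":[1.3,20,-7.5],"turn":-0.034,"grip":0.5},{"slide":[1.3,20,-7],"turn":-0.034,"grip":0.5},{"slide":[1.3,20,-7],"turn":-0.034,"grip":0.5},{"slide":[1.3,20,-7],"turn":-0.034,"grip":0.5},{"slide":[1.3,20,-7],"turn":-0.034,"grip":0.5}]'
python3 - <<'E'
from go import *
go([])
for n,(r,c) in (('top',(205,215)),('side',(180,270))):
    shot(n,n+'2');im=cv2.imread(f'pics/{n}2.png')[r:r+150,c:c+170]
    cv2.imwrite(f'pics/{n}2c.png',cv2.resize(im,None,fx=4,fy=4,interpolation=cv2.INTER_CUBIC))
E
```

```text
time: 5.95
eef_pos: [0.532, 0.1934, 0.1128]
tcp_rot: [1.0, 0.002, 0.0, -0.0]
contact_force: [0.9, 0.6, -4.4]
opening: 0.109
finger_force: 39.1
tcp [0.532  0.1934 0.1128] yaw 0.0045 t 5.95 F [ 0.86  0.61 -4.35]
```

View pics/top2c.png

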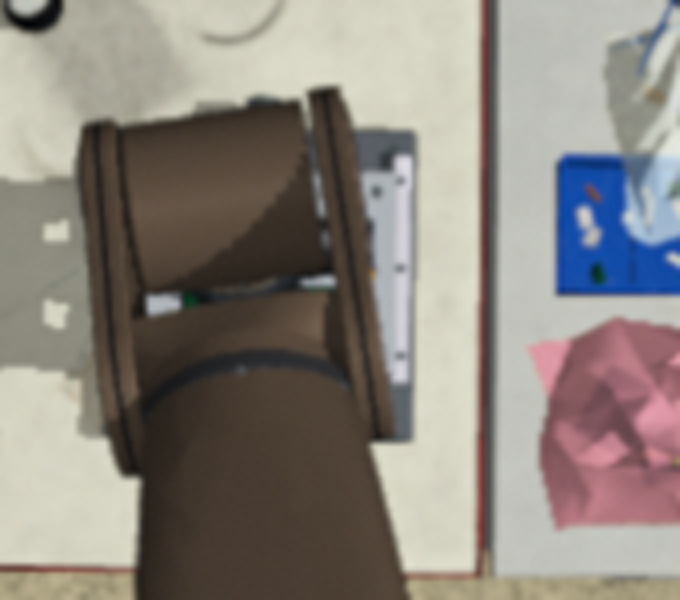

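View pics/side2c.png

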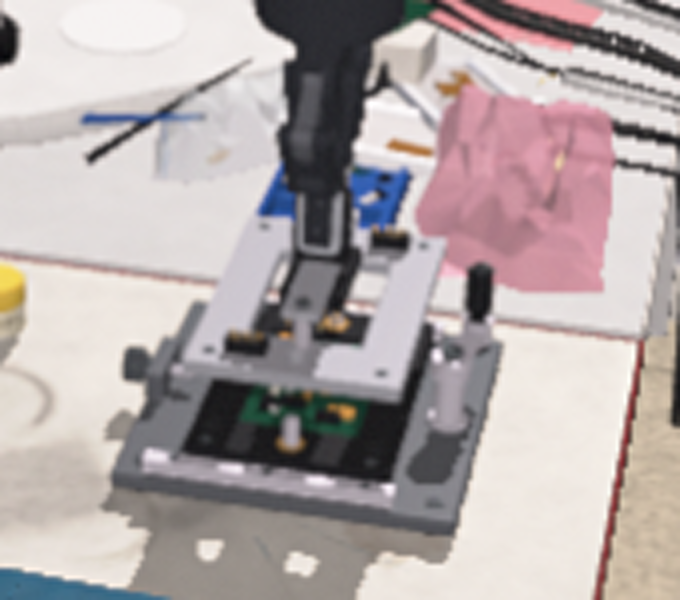

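The top view has the fixture mostly hidden under the arm. In the side view the frame hangs level, with top corners at about (250,215), (447,238), (405,388) and (187,365). The left pin nose is at (291,415).

Run:
```python
from go import *
f=lambda p:(np.array(p,float)+.5)/4-.5+[270,180]
for z in(.0775,.0795):
  C=ray('side',f([(250,215),(447,238),(405,388),(187,365)]),z);print(C.round(4),C.mean(0).round(4),[np.linalg.norm(C[i]-C[(i+1)%4]).round(4) for i in range(4)])
print('pin',ray('side',f([(291,415)]),.043), 'hole near?',ray('side',f([(301,350)]),.0785))
# pin nose centroid in first pic by brightness, subpixel
im=cv2.imread('pics/side0.png').astype(float)[240:380,285:405]
for p in((245,188),(291,63)):
    x,y=int(p[0]/4.2),int(p[1]/4.2);w=im[y-5:y+9,x-3:x+5].mean(2);print(p,x,y);print(w.astype(int))
```

```text
[[0.5865 0.122  0.0775]
 [0.4772 0.12   0.0775]
 [0.4741 0.2688 0.0775]
 [0.5828 0.2751 0.0775]] [0.5301 0.1965 0.0775] [np.float64(0.1093), np.float64(0.1488), np.float64(0.1089), np.float64(0.1532)]
[[0.5857 0.1254 0.0795]
 [0.4768 0.1234 0.0795]
 [0.4736 0.2718 0.0795]
 [0.582  0.2781 0.0795]] [0.5295 0.1997 0.0795] [np.float64(0.109), np.float64(0.1484), np.float64(0.1086), np.float64(0.1527)]
pin [[0.53334398 0.25618992 0.043     ]] hole near? [[0.53041661 0.24943858 0.0785    ]]
(245, 188) 58 44
[[ 38  33  40  42  41  52  73  79]
 [ 30  27  27  28  27  32  51  62]
 [ 52  33  28  28  26  31  47  61]
 [ 62  54  59  51  38  42  53  57]
 [ 65 104 135 124  88  55  56  58]
 [ 88 167 217 213 163  74  55  54]
 [ 95 168 215 212 163  76  56  55]
 [ 88 143 177 177 138  71  56  57]
 [ 87 136 165 166 131  70  55  57]
 [ 92 138 165 165 131  70  53  53]
 [132 150 165 166 149 108  62  53]
 [154 150 166 166 165 144  88  56]
 [133 130 144 145 146 128  79  56]
 [ 80  83  95 102  98  82  57  53]]
(291, 63) 69 15
[[224 224 224 223 224 224 225 225]
 [225 224 224 224 225 226 226 225]
 [215 218 221 223 226 227 227 226]
 [186 193 201 207 206 204 207 213]
 [154 179 212 220 197 170 176 182]
 [190 182 202 215 185 151 163 161]
 [188 169 168 180 178 193 221 222]
 [117 136 158 168 165 175 204 221]
 [ 71 120 160 165 140 100 105 131]
 [108 146 163 166 144  96  59  57]
 [133 161 165 169 161 131  82  55]
 [110 134 143 161 161 122  78  55]
 [ 59  75  87 110 115  82  58  54]
 [ 30  31  36  49  60  57  53  54]]
```

```bash
cat > plate.py <<'E'
from go import *
def cloud(n,f):
    d=np.load(f'pics/{f}.npy');c=ctrl.camera_info(n);T=np.array(c['camera_from_world'])
    v,u=np.mgrid[:480,:640];m=d>0
    uv=cv2.undistortPoints(np.c_[u[m],v[m]].astype(float).reshape(-1,1,2),np.array(c['K']),np.array(c['D'])).reshape(-1,2)
    X=np.c_[uv,np.ones(len(uv))]*d[m][:,None]; return (X-T[:3,3])@T[:3,:3]
def plate(n,f,lo,hi,box):
    P=cloud(n,f);k=(P[:,2]>lo)&(P[:,2]<hi)&(P[:,0]>box[0])&(P[:,0]<box[1])&(P[:,1]>box[2])&(P[:,1]<box[3]);Q=P[k]
    r=cv2.minAreaRect((Q[:,:2]*1000).astype(np.float32));print(f,k.sum(),'z med',np.median(Q[:,2]).round(4),'rect',r)
    # edge fits: long edges
    for s,nm in((1,'max x'),(-1,'min x')):
        e=[];ys=np.arange(Q[:,1].min()+.015,Q[:,1].max()-.01,.006)
        for y in ys:
            w=Q[abs(Q[:,1]-y)<.004]
            e.append(np.sort(s*w[:,0])[-3:].mean()*s if len(w)>5 else np.nan)
        e=np.array(e);g=~np.isnan(e);p=np.polyfit(ys[g],e[g],1);r=e-np.polyval(p,ys);g&=abs(r)<.004
        p=np.polyfit(ys[g],e[g],1);print(nm,'yaw',-p[0].round(4),'x@mid',np.polyval(p,ys.mean()).round(4))
E
python3 - <<'E'
from plate import *
plate('side','side2',.070,.086,(.45,.61,.1,.29))
plate('side','side0',.003,.014,(.45,.61,.3,.49))
plate('top','top0',.005,.014,(.45,.61,.3,.49))
for n in('side','top'):
    P=cloud(n,n+'0')
    for y in(.252,.135):
        k=(P[:,2]>.034)&(P[:,2]<.05)&(np.hypot(P[:,0]-.532,P[:,1]-y)<.02);print(n,k.sum(),P[k].mean(0).round(4),P[k].max(0).round(4))
E
```

```text
side2 1564 z med 0.0773 rect ((518.3299560546875, 195.40740966796875), (137.0247039794922, 160.0849151611328), 0.40257078409194946)
max x yaw 0.0015 x@mid 0.5846
min x yaw -0.0587 x@mid 0.4745
side0 2015 z med 0.0075 rect ((524.32568359375, 399.2696228027344), (166.54591369628906, 134.6884765625), 89.23978424072266)
max x yaw -0.0466 x@mid 0.5794
min x yaw -0.0128 x@mid 0.471
top0 2074 z med 0.0094 rect ((529.7655029296875, 394.6390380859375), (189.8554229736328, 159.29991149902344), 89.69969940185547)
max x yaw -0.0969 x@mid 0.6011
min x yaw 0.0578 x@mid 0.4596
side 15 [0.5327 0.257  0.038 ] [0.5366 0.2627 0.0429]
side 12 [0.533  0.1382 0.0381] [0.5359 0.1455 0.0438]
top 12 [0.53   0.2524 0.0419] [0.5351 0.2577 0.0469]
top 15 [0.532  0.134  0.0401] [0.54   0.1435 0.0456]
```

```bash
python3 -c "
from go import *
s=ctrl.get_state();print(s['contact_force'],s['wrist_torque'])"; python3 -m inch '[{"slide":[0.25,-0.15,0.8],"turn":0,"grip":0.5},{"slide":[0.25,-0.15,1.6],"turn":0,"grip":0.5},{"slide":[0.25,-0.15,2.0],"turn":0,"grip":0.5},{"slide":[0.25,-0.15,2.3],"turn":0,"grip":0.5},{"slide":[0.25,-0.15,2.3],"turn":0,"grip":0.5},{"slide":[0.25,-0.15,2.3],"turn":0,"grip":0.5},{"slide":[0.25,-0.15,2.3],"turn":0,"grip":0.5}]'; python3 -c "
from go import *
s=ctrl.get_state();print(s['eef_pos'],s['contact_force'],s['wrist_torque'])"
python3 -m inch '[{"slide":[0,0,0.3],"turn":0,"grip":0.5},{"slide":[0,0,0.6],"turn":0,"grip":0.5},{"slide":[0,0,0.6],"turn":0,"grip":0.5},{"slide":[0,0,0.6],"turn":0,"grip":0.5},{"slide":[0,0,0.6],"turn":0,"grip":0.5}]';python3 -c "
from go import *
s=ctrl.get_state();print(s['eef_pos'],s['contact_force'],s['wrist_torque'])"
```

```text
[ 0.13697462 -0.55244005 -3.41329857] [0.04054737 0.03163397 0.02623049]
time: 6.75
eef_pos: [0.5344, 0.1944, 0.0897]
tcp_rot: [1.0, 0.002, 0.0, -0.0]
contact_force: [0.1, 0.4, -4.4]
opening: 0.118
finger_force: 39.2
[0.53440597 0.19441339 0.08968948] [ 0.05772536  0.35188861 -4.4162472 ] [ 0.07163722 -0.01221632  0.04532822]
time: 7.25
eef_pos: [0.5342, 0.1944, 0.0834]
tcp_rot: [1.0, 0.002, 0.0, -0.0]
contact_force: [0.0, -0.5, -3.8]
opening: 0.112
finger_force: 39.2
[0.53416969 0.19436965 0.08335107] [ 0.04957288 -0.4612339  -3.79523562] [ 0.07006476  0.05943067 -0.00601471]
```

```bash
python3 -m inch '[{"slide":[0,0,0.2],"turn":0,"grip":0.5},{"slide":[0,0,0.3],"turn":0,"grip":0.5},{"slide":[0,0,0.3],"turn":0,"grip":0.5},{"slide":[0,0,0.3],"turn":0,"grip":0.5}]';python3 -c "
from go import *
for i in range(3): ctrl.read_camera('side');s=ctrl.get_state();print(s['eef_pos'],s['contact_force'],s['wrist_torque'])"
```

```text
time: 7.65
eef_pos: [0.5341, 0.1944, 0.0803]
tcp_rot: [1.0, 0.002, -0.0, 0.0]
contact_force: [1.0, -0.3, -3.8]
opening: 0.11
finger_force: 39.2
[0.53416288 0.19438637 0.08034522] [ 1.08645665  0.88470286 -4.04155857] [ 0.04961454 -0.00637943  0.0186226 ]
[0.53414099 0.19437236 0.08033611] [-0.27103073  0.49895137 -3.75460297] [ 0.04811471 -0.04615898  0.0081364 ]
[0.53419244 0.1943845  0.08039634] [-0.11636376  0.6331641  -4.13875941] [ 0.02745397  0.02716373 -0.01680615]
```

```bash
python3 -m inch '[{"slide":[0,0,0.2],"turn":0,"grip":0.5},{"slide":[0,0,0.4],"turn":0,"grip":0.5},{"slide":[0,0,0.5],"turn":0,"grip":0.5},{"slide":[0,0,0.5],"turn":0,"grip":0.5},{"slide":[0,0,0.5],"turn":0,"grip":0.5}]';python3 -c "
from go import *
for i in range(3): im,d=shot('side','s3');s=ctrl.get_state();print(s['eef_pos'],s['contact_force'],s['wrist_torque'])
im=cv2.imread('pics/s3.png')[200:330,285:415]
cv2.imwrite('pics/s3c.png',cv2.resize(im,None,fx=4.5,fy=4.5,interpolation=cv2.INTER_CUBIC))"
```

```text
time: 8.3
eef_pos: [0.5341, 0.1944, 0.0753]
tcp_rot: [1.0, 0.002, -0.0, -0.0]
contact_force: [0.6, 0.4, -4.4]
opening: 0.11
finger_force: 39.2
[0.53418343 0.19438134 0.07534437] [-0.11802047  0.46211718 -4.48906664] [ 0.0669462  -0.01028671 -0.00532139]
[0.53420274 0.19440726 0.07540848] [-0.57642334  0.1439668  -4.02558401] [ 0.07359147  0.00997167 -0.02841223]
[0.53420554 0.19441048 0.07542672] [-0.59082723 -0.27658711 -4.2565387 ] [ 0.02264513  0.04417724 -0.00592042]
```

View pics/s3c.png

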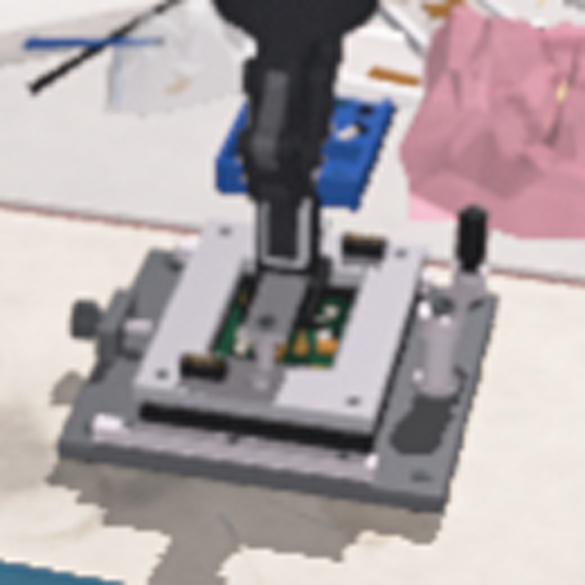

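The side view shows the frame lying parallel to and just above the nest. A pin nose shows in the near hole at about (262,372), and there is no reaction force. I'll lower it the last millimetres in small steps until it touches.

```bash
python3 -m inch '[{"slide":[0,0,0.1],"turn":0,"grip":0.5},{"slide":[0,0,0.2],"turn":0,"grip":0.5},{"slide":[0,0,0.2],"turn":0,"grip":0.5},{"slide":[0,0,0.2],"turn":0,"grip":0.5}]';python3 -c "
from go import *
for i in range(3): im,d=shot('side','s3');s=ctrl.get_state();print(s['eef_pos'],s['contact_force'],s['wrist_torque'])"
```

```text
time: 8.85
eef_pos: [0.534, 0.1944, 0.0732]
tcp_rot: [1.0, 0.002, -0.0, 0.0]
contact_force: [0.4, 0.5, -4.8]
opening: 0.108
finger_force: 39.2
[0.53410524 0.19438239 0.07327126] [ 0.72371636 -0.17855144 -5.98715738] [ 0.09560377 -0.03895207  0.01789636]
[0.53414125 0.19436654 0.07332727] [ 0.48809823  0.86412197 -4.79043216] [ 0.05506187  0.02207842 -0.02262752]
[0.53412419 0.19439643 0.07332712] [-0.42447117  0.49252533 -4.27565896] [ 0.09183077  0.01577658 -0.01408394]
```

```bash
for k in 1 2; do python3 -m inch '[{"slide":[0,0,0.1],"turn":0,"grip":0.5},{"slide":[0,0,0.1],"turn":0,"grip":0.5},{"slide":[0,0,0.1],"turn":0,"grip":0.5}]' | grep -E "eef|contact";python3 -c "
from go import *
for i in range(3): im,d=shot('side','s3');s=ctrl.get_state();print(s['eef_pos'],s['contact_force'],s['wrist_torque'])"; done
```

```text
eef_pos: [0.5341, 0.1944, 0.0723]
contact_force: [0.0, -0.0, -4.0]
[0.53410508 0.1943878  0.07228916] [ 0.33984242  0.54452407 -3.58499576] [ 0.13129786  0.00110308 -0.02709652]
[0.53411608 0.19437349 0.07231849] [-0.37957629 -0.06113025 -4.22982153] [ 0.08235278  0.03248359 -0.01122591]
[0.53414224 0.19438865 0.07234413] [ 0.17283862 -0.87509642 -4.31616739] [ 0.06466269 -0.05845603 -0.0524626 ]
eef_pos: [0.534, 0.1944, 0.0712]
contact_force: [-0.1, 0.6, -3.9]
[0.53410672 0.194377   0.07129838] [-0.54328473  0.04261975 -3.87200248] [ 0.03589568 -0.01454239  0.02625645]
[0.53410134 0.19440154 0.07131176] [-0.4820638   0.63101623 -3.26281493] [ 0.07745572 -0.03253434 -0.04592605]
[0.53413836 0.1943901  0.07133212] [-0.05538957 -0.16079029 -3.838392  ] [ 0.00458616 -0.02524585 -0.04991431]
```

```bash
for k in 1 2 3; do python3 -m inch '[{"slide":[0,0,0.03],"turn":0,"grip":0.5},{"slide":[0,0,0.03],"turn":0,"grip":0.5},{"slide":[0,0,0.03],"turn":0,"grip":0.5}]' | grep -E "eef|contact";python3 -c "
from go import *
for i in range(2): im,d=shot('side','s3');s=ctrl.get_state();print(s['eef_pos'],s['contact_force'],s['wrist_torque'])"; done
```

```text
eef_pos: [0.5341, 0.1944, 0.071]
contact_force: [-0.7, 0.2, -3.7]
[0.5341242  0.19437776 0.07103764] [-0.78113641  0.52093457 -3.30471735] [0.06009618 0.03974893 0.01121494]
[0.53414221 0.19438711 0.07105213] [-1.52202378 -0.5742329  -4.41611402] [0.06842908 0.06789397 0.04054521]
eef_pos: [0.5342, 0.1944, 0.0708]
contact_force: [0.4, -0.4, -4.0]
[0.53419432 0.19438681 0.07084092] [-1.36096781e+00  1.03348945e-03 -3.38831606e+00] [0.00552942 0.05698602 0.01475939]
[0.53417796 0.19439703 0.07081754] [-0.40439694  0.37405974 -2.87981185] [ 0.06218169  0.03128718 -0.00736576]
eef_pos: [0.5342, 0.1944, 0.0707]
contact_force: [-0.7, -0.6, -1.8]
[0.5342018  0.194393   0.07064786] [-1.13446415 -0.42939638 -0.81520883] [0.01057868 0.24509838 0.00701528]
[0.53421018 0.19436924 0.07064612] [-0.30563758 -1.25794325 -0.89551502] [ 0.05979376  0.19731012 -0.02435474]
```

```bash
python3 -m inch '[{"slide":[0,0,0.02],"turn":0,"grip":0.8},{"slide":[0,0,0.02],"turn":0,"grip":1.5},{"slide":[0,0,0.02],"turn":0,"grip":2.5},{"slide":[0,0,0.02],"turn":0,"grip":3.5},{"slide":[0,0,0.02],"turn":0,"grip":3.5},{"slide":[0,0,-1],"turn":0,"grip":3.5},{"slide":[0,0,-3],"turn":0,"grip":3.5},{"slide":[0,0,-6],"turn":0,"grip":3.5},{"slide":[0,0,-9],"turn":0,"grip":3.5},{"slide":[0,0,-9],"turn":0,"grip":3.5}]' 20
python3 -c "
from plate import *
shot('side','s4');go([])
im=cv2.imread('pics/s4.png')[200:330,285:415]
cv2.imwrite('pics/s4c.png',cv2.resize(im,None,fx=4.5,fy=4.5,interpolation=cv2.INTER_CUBIC))
P=cloud('side','s4')
for x in(.490,.580):
  for y in(.14,.19,.25):
    k=(abs(P[:,0]-x)<.012)&(abs(P[:,1]-y)<.025)&(P[:,2]<.05)&(P[:,2]>.02);print(x,y,k.sum(),np.median(P[k,2]).round(4))"
```

```text
time: 12.1
eef_pos: [0.5376, 0.1951, 0.1667]
tcp_rot: [1.0, 0.002, 0.006, -0.001]
contact_force: [0.9, 0.2, -0.2]
opening: 0.411
finger_force: 0.0
tcp [0.536  0.1947 0.1637] yaw 0.0039 t 12.15 F [-1.29 -0.38 -1.68]
0.49 0.14 125 0.0354
0.49 0.19 145 0.035
0.49 0.25 216 0.0344
0.58 0.14 95 0.0352
0.58 0.19 122 0.035
0.58 0.25 173 0.0346
```

View pics/s4c.png

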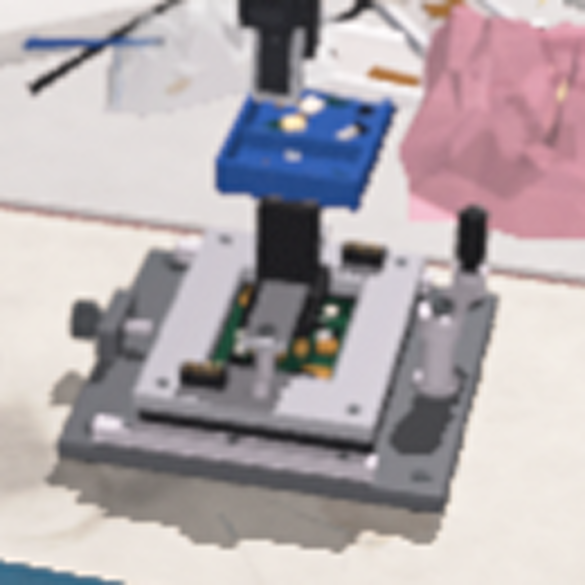

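The side view shows the frame flat on the nest, with the near pin standing up through its hole at about (265,370). The clamp knob is at (471,235), and the gripper is clear. Next is the clamp.

```bash
python3 -m inch '[{"slide":[-3,1.2,0],"turn":0,"grip":2.8},{"slide":[-6,2.6,0],"turn":0,"grip":2.8},{"slide":[-8.2,3.7,0],"turn":0,"grip":2.8},{"slide":[-8.2,3.7,2],"turn":0,"grip":2.8},{"slide":[-8.2,3.7,4],"turn":0,"grip":2.8},{"slide":[-8.2,3.7,4.5],"turn":0,"grip":2.8},{"slide":[-8.2,3.7,4.5],"turn":0,"grip":2.8},{"slide":[-8.2,3.7,4.5],"turn":0,"grip":2.8}]' 20
python3 -c "
from plate import *
shot('side','s5');go([(.452,.157,.065)])
im=cv2.imread('pics/s5.png')[200:330,285:415]
cv2.imwrite('pics/s5c.png',cv2.resize(im,None,fx=4.5,fy=4.5,interpolation=cv2.INTER_CUBIC))"
```

```text
time: 12.95
eef_pos: [0.4525, 0.1571, 0.1155]
tcp_rot: [1.0, 0.002, -0.0, 0.0]
contact_force: [0.7, 0.0, -1.8]
opening: 0.328
finger_force: 0.0
tcp [0.4529 0.1572 0.116 ] yaw 0.0039 t 13.0 F [-0.08 -0.06 -1.06]
(0.452, 0.157, 0.065) slide cm [-0.09  0.02  5.1 ] turn None
```

View pics/s5c.png

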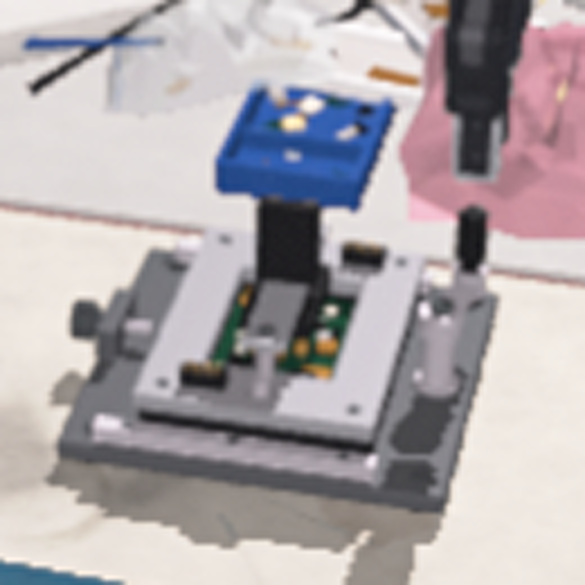

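The side view shows the slightly open gripper straight above the knob (finger at (476,150), knob at (472,235)). I'll descend and pinch it.

```bash
python3 -m inch '[{"slide":[-0.1,0,1.5],"turn":0,"grip":2.8},{"slide":[-0.1,0,3],"turn":0,"grip":2.8},{"slide":[-0.1,0,4],"turn":0,"grip":2.8},{"slide":[-0.1,0,4.7],"turn":0,"grip":2.8},{"slide":[-0.1,0,5],"turn":0,"grip":2.8},{"slide":[-0.1,0,5],"turn":0,"grip":2.8}]' 20; python3 -m inch '[{"slide":[0,0,0],"turn":0,"grip":2.2},{"slide":[0,0,0],"turn":0,"grip":1.9},{"slide":[0,0,0],"turn":0,"grip":1.5},{"slide":[0,0,0],"turn":0,"grip":1.4},{"slide":[0,0,0],"turn":0,"grip":1.4}]' 20
```

```text
time: 13.6
eef_pos: [0.4513, 0.1571, 0.0654]
tcp_rot: [1.0, 0.002, -0.0, 0.0]
contact_force: [0.3, -0.3, -0.8]
opening: 0.327
finger_force: 0.0
time: 14.1
eef_pos: [0.4518, 0.1572, 0.0661]
tcp_rot: [1.0, 0.002, 0.001, -0.0]
contact_force: [-0.0, 0.9, 1.7]
opening: 0.178
finger_force: 20.4
```

```bash
python3 -m inch '[{"slide":[0.42,0.06,0],"turn":0,"grip":1.4},{"slide":[0.85,0.08,0],"turn":0,"grip":1.4},{"slide":[1.27,0.06,0],"turn":0,"grip":1.4},{"slide":[1.68,-0.01,0],"turn":0,"grip":1.4},{"slide":[2.13,-0.14,0],"turn":0,"grip":1.4},{"slide":[2.57,-0.33,0],"turn":0,"grip":1.4},{"slide":[2.57,-0.33,0],"turn":0,"grip":1.4},{"slide":[2.57,-0.33,0],"turn":0,"grip":1.4}]' 20
```

```text
time: 14.9
eef_pos: [0.4772, 0.1591, 0.0659]
tcp_rot: [1.0, 0.003, -0.0, 0.002]
contact_force: [-1.4, -4.9, 3.8]
opening: 0.179
finger_force: 20.1
```

```bash
python3 -m inch '[{"slide":[0.4,-0.25,0],"turn":0,"grip":1.4},{"slide":[0.79,-0.54,0],"turn":0,"grip":1.4},{"slide":[1.12,-0.88,0],"turn":0,"grip":1.4},{"slide":[1.42,-1.25,0],"turn":0,"grip":1.4},{"slide":[1.42,-1.25,0],"turn":0,"grip":1.4},{"slide":[1.42,-1.25,0],"turn":0,"grip":1.4}]' 20
```

```text
time: 15.5
eef_pos: [0.4949, 0.1692, 0.0662]
tcp_rot: [1.0, 0.004, 0.004, 0.004]
contact_force: [6.8, -13.2, -2.6]
opening: 0.177
finger_force: 19.9
```

Run:
```python
from m import *
print('hub side',ray('side',cs([(412,115)]),.055), 'tri',tri(cr((566,357)),cs((412,115))))
print('knob tri',tri(cr((639,372)),cs((441,30))))
print('base side',ray('side',cs([(143,62),(466,105),(418,300),(55,255)]),.018).round(4))
# knob now: side view dark pixels near expected
from plate import cloud
shot('side','s6')
P=cloud('side','side0');k=(np.hypot(P[:,0]-.452,P[:,1]-.158)<.03)&(P[:,2]>.062);print('knob depth',k.sum(),P[k].mean(0))
s=ctrl.get_state();print(s['eef_pos'],s['contact_force'],s['wrist_torque'])
from h import *
print('pred knob px',proj('side',[s['eef_pos']+[0,0,.02]]))
```

```text
hub side [[0.46118852 0.19447077 0.055     ]] tri (array([0.4607, 0.1941, 0.0547]), np.float64(0.001))
knob tri (array([0.453 , 0.157 , 0.0833]), np.float64(0.0019))
base side [[0.6172 0.1214 0.018 ]
 [0.4421 0.1213 0.018 ]
 [0.4403 0.2944 0.018 ]
 [0.615  0.3014 0.018 ]]
knob depth 86 [0.45372572 0.16395025 0.07708118]
[0.49490845 0.16918729 0.06622215] [  6.49731535 -13.4908585   -2.87153992] [-2.0306149  -1.18603288  0.24815394]
pred knob px [[369.53125208 246.00533259]]
```

```bash
python3 -m inch '[{"slide":[1.42,-1.25,0],"turn":0,"grip":2.8}]' >/dev/null; echo oops
```

```text
oops
```

That row was a slip: offsets are relative to the current command, so it carried the tool about 19 mm further along the arc while opening. I'll check the state before doing anything else.

Run:
```python
from plate import *
im,d=shot('side','s7');s=ctrl.get_state();print({k:np.round(s[k],4) for k in('time','eef_pos','contact_force','opening','finger_force')})
P=cloud('side','s7')
for x in(.490,.580):
  for y in(.14,.19,.25):
    k=(abs(P[:,0]-x)<.012)&(abs(P[:,1]-y)<.025)&(P[:,2]<.05)&(P[:,2]>.02);print(x,y,k.sum(),np.median(P[k,2]).round(4))
```

```text
{'time': np.float64(15.7), 'eef_pos': array([0.5073, 0.1854, 0.0655]), 'contact_force': array([ 2.0296, -1.235 , -1.588 ]), 'opening': np.float64(0.326), 'finger_force': np.float64(0.8598)}
0.49 0.14 52 0.0348
0.49 0.19 146 0.0356
0.49 0.25 207 0.0339
0.58 0.14 100 0.0353
0.58 0.19 125 0.0353
0.58 0.25 174 0.0347
```

```bash
python3 -m inch '[{"slide":[-0.5,0,0],"turn":0,"grip":2.8},{"slide":[-0.5,0,-2],"turn":0,"grip":2.8},{"slide":[-0.5,0,-5],"turn":0,"grip":2.8},{"slide":[-0.5,0,-8],"turn":0,"grip":2.8},{"slide":[-0.5,0,-8],"turn":0,"grip":2.8}]'
python3 - <<'E'
from plate import *
im,d=shot('side','s8');P=cloud('side','s8')
k=(abs(P[:,0]-.48)<.04)&(abs(P[:,1]-.18)<.05)&(P[:,2]>.066)&(P[:,2]<.092);Q=P[k]
Q=Q[Q[:,0]<.512];print(len(Q),Q.mean(0).round(4),np.median(Q,0).round(4),Q.min(0),Q.max(0))
# black blob around predicted position
u=proj('side',[(.489,.169,.077),(.4987,.193,.077)]);print(u)
g=im.max(2);m=(g<60).astype(np.uint8);n,l,st,ce=cv2.connectedComponentsWithStats(m)
for i in range(1,n):
    if st[i,4]>15 and 335<ce[i,0]<400 and 215<ce[i,1]<300: print(st[i],ce[i].round(1),'knob@.077',ray('side',[ce[i]],.077).round(4))
E
```

```text
time: 16.2
eef_pos: [0.5022, 0.1864, 0.1497]
tcp_rot: [1.0, 0.002, 0.004, -0.001]
contact_force: [0.4, -0.3, -0.6]
opening: 0.328
finger_force: 0.0
83 [0.4941 0.1842 0.0783] [0.494  0.1845 0.0787] [0.48671773 0.17478221 0.06631965] [0.50223955 0.19416893 0.08792192]
[[372.12544441 250.06755672]
 [365.5265175  255.33474   ]]
[338 245  25  30 311] [349.9 257.4] knob@.077 [[0.5286 0.2089 0.077 ]]
[361 250  10  13  75] [367.1 255.8] knob@.077 [[0.4953 0.1939 0.077 ]]
[347 279   5   4  16] [349.2 280.7] knob@.077 [[0.5126 0.2922 0.077 ]]
[316 292  52   9  89] [341.3 295.6] knob@.077 [[0.5168 0.3443 0.077 ]]
```

```bash
python3 -m inch '[{"slide":[-0.75,0.6,0],"turn":0,"grip":3.4},{"slide":[-0.75,0.6,3],"turn":0,"grip":3.4},{"slide":[-0.75,0.6,4.5],"turn":0,"grip":3.4},{"slide":[-0.75,0.6,5.2],"turn":0,"grip":3.4},{"slide":[-0.75,0.6,6],"turn":0,"grip":3.4},{"slide":[-0.75,0.6,7],"turn":0,"grip":3.4},{"slide":[-0.75,0.6,8],"turn":0,"grip":3.4},{"slide":[-0.75,0.6,8.4],"turn":0,"grip":3.4},{"slide":[-0.75,0.6,8.4],"turn":0,"grip":3.4}]'
```

```text
time: 17.15
eef_pos: [0.4924, 0.1795, 0.0607]
tcp_rot: [1.0, 0.002, -0.001, 0.0]
contact_force: [-0.3, 0.2, -1.7]
opening: 0.397
finger_force: 0.0
```

```bash
python3 -m inch '[{"slide":[0,-0.4,0],"turn":0,"grip":3.4},{"slide":[0,-0.8,0],"turn":0,"grip":3.4},{"slide":[0,-1.2,0],"turn":0,"grip":3.4},{"slide":[0,-1.6,0],"turn":0,"grip":3.4},{"slide":[0,-1.8,0],"turn":0,"grip":3.4},{"slide":[0,-2.0,0],"turn":0,"grip":3.4},{"slide":[0,-2.0,0],"turn":0,"grip":3.4}]'
```

```text
time: 17.85
eef_pos: [0.4933, 0.1997, 0.062]
tcp_rot: [1.0, 0.002, 0.001, -0.0]
contact_force: [2.4, -2.9, 0.4]
opening: 0.397
finger_force: 1.3
```

```bash
python3 -m inch '[{"slide":[0,-0.15,0],"turn":0,"grip":3.4},{"slide":[0,-0.3,0],"turn":0,"grip":3.4},{"slide":[0,-0.4,0],"turn":0,"grip":3.4},{"slide":[0,-0.4,0],"turn":0,"grip":3.4},{"slide":[0,-0.4,0],"turn":0,"grip":3.4}]'
```

```text
time: 18.35
eef_pos: [0.4923, 0.2037, 0.0613]
tcp_rot: [1.0, 0.002, -0.0, -0.0]
contact_force: [1.6, -2.0, 0.4]
opening: 0.4
finger_force: 1.0
```

```bash
python3 -m inch '[{"slide":[0,-0.1,0],"turn":0,"grip":3.4},{"slide":[0,-0.2,0],"turn":0,"grip":3.4},{"slide":[0,-0.2,0],"turn":0,"grip":3.4}]'
```

```text
time: 18.65
eef_pos: [0.4923, 0.204, 0.0612]
tcp_rot: [1.0, 0.002, -0.001, 0.002]
contact_force: [1.3, -8.8, 1.0]
opening: 0.399
finger_force: 4.2
```

The stop is reached: force jumped at y = 0.204, which puts the knob centre at about 0.195, in line with the pivot. I'll back off, retreat and verify.

```bash
python3 -m inch '[{"slide":[0,0.4,0],"turn":0,"grip":3.4},{"slide":[0,0.9,0],"turn":0,"grip":3.4},{"slide":[0,0.9,-1],"turn":0,"grip":3.4},{"slide":[0,0.9,-3],"turn":0,"grip":3.4},{"slide":[0,0.9,-6],"turn":0,"grip":3.4},{"slide":[0,0.9,-10],"turn":0,"grip":3.4},{"slide":[0,0.9,-12],"turn":0,"grip":3.4},{"slide":[0,0.9,-12],"turn":0,"grip":3.4},{"slide":[0,0.9,-12],"turn":0,"grip":3.4}]'
python3 - <<'E'
from plate import *
im,d=shot('side','s9');P=cloud('side','s9')
k=(abs(P[:,0]-.48)<.04)&(abs(P[:,1]-.18)<.05)&(P[:,2]>.066)&(P[:,2]<.092)&(P[:,0]<.512);Q=P[k];print(len(Q),Q.mean(0).round(4))
for x in(.490,.580):
  for y in(.14,.25):
    k=(abs(P[:,0]-x)<.012)&(abs(P[:,1]-y)<.025)&(P[:,2]<.05)&(P[:,2]>.02);print(x,y,k.sum(),np.median(P[k,2]).round(4))
a=cv2.imread('pics/side0.png')[225:350,225:300].astype(int);b=cv2.imread('pics/s9.png')[225:350,225:300].astype(int);print('loupe/jar/tweezers diff px',(abs(a-b).max(2)>60).sum())
s=ctrl.get_state();print(s['eef_pos'],s['contact_force'],s['time'])
E
```

```text
time: 19.55
eef_pos: [0.4923, 0.1968, 0.1814]
tcp_rot: [1.0, 0.002, 0.0, -0.0]
contact_force: [-0.6, -0.1, -1.1]
opening: 0.401
finger_force: 0.0
82 [0.4975 0.2001 0.0782]
0.49 0.14 100 0.0349
0.49 0.25 215 0.0339
0.58 0.14 101 0.0346
0.58 0.25 170 0.0347
loupe/jar/tweezers diff px 25
[0.49162323 0.19653292 0.18002338] [-0.26655475  0.25032797 -1.65449043] 19.6
```

```bash
python3 -c "
from plant import ctrl
print(ctrl.sign_off())"
```

```text
the job is handed in; nothing more can be done
None
```

I handed the job in at about 19.6 s: the frame measured flat and home over both pins, the clamp is closed against its stop, and the gripper is clear. One mistyped row swung the clamp about 19 mm further than meant, with the frame still home afterwards; sign-off returned no verdict.

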